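# Wind the balancer three clicks and hang the bushing carrier

## Task

Get the spring balancer ready for the bushing carrier: turn its star-handled tension dial exactly three clicks clockwise (seen from above) and leave it resting in that click. Then hang the carrier by its bail on the saddle at the end of the balancer's arm: lower it as the arm sinks, keep hold of it until the arm carries its weight and has come to rest, and only then let go. Leave everything else on the bench where it is.

Things in the scene. Friction and masses are not known exactly. Their poses are not given: they have to be found in the camera images.
- dial (a joint): tension dial: turn of the star handle, rad, 0 at the start, growing clockwise seen from above. A click is 0.524 rad (30 deg), three are 1.571. Left alone it rests in the nearest click. Each needs about 0.3 N m (5 to 8 N sideways on a spoke 50 mm out); half a click on it jumps ahead by itself to the next click. Can be turned back. Range -1.2 to 3.3
- dial_center (a point): on the star handle's upright axis at mid-height of its spokes (105 mm above the bench); the frame turns with the handle. Four level steel spokes, 12 mm thick, along +x, +y, -x, -y, ending in 20 mm balls centred 72 mm out. Hub 36 mm across, rising 12 mm above this point
- dial_housing: round iron housing under the star handle, 76 mm across, 35 mm high (its top is 20 mm below the spokes' mid-height), standing on a gearbox of 110 x 120 mm at the -y end of the balancer's bed; origin centre of underside, 50 mm above the bench; z up. Fixed
- balancer: spring balancer, fixed to the bench: grey bed 130 x 500 x 12 mm, long along y; at its +y end a column 222 mm high (60 mm deep, 90 mm wide, centred at x 0, y +170 mm) that carries the spring arm, at its -y end the gearbox with the dial. Origin on the bench; its -x is the way the arm points, roughly to the robot
- saddle (a point): middle of the flat saddle top (30 mm wide) near the arm's free end; moves with the arm. +x runs along the arm to the hinge 220 mm away. On the -x side, 23 to 33 mm off, is the arm's end with an upturned lip 16 mm high; on the +x side, 23 to 33 mm off, a ridge 10 mm high. Arm 22 mm thick. At the start 180 mm above the bench and level; each click clockwise tips it up 0.06 rad, raising it 13 mm
- beam (a joint): how far the spring arm has sunk under load, rad, positive down; about 0 unloaded, whatever the dial reads. At the saddle it sinks 9.3 mm (0.042 rad) per newton, so 35 to 50 mm in all under the carrier, to about level after three clicks. A load let go too early drops and bounces
- carrier: load to hang up, dark steel, 0.38 to 0.54 kg, stands on the bench; origin centre of underside, z up. Foot plate 76 (x) x 84 (y) x 8 mm with a bronze bushing fixed on it (48 mm across, top at 52 mm); over it a square bail in the yz plane, posts at y +-38 mm, leaving a window 68 mm wide, 52 to 115 mm high, for the arm to pass along the carrier's x, either way round
- lug (a point): on the carrier: grip lug on top of the bail, 14 (x) x 28 (y) mm, 125 to 175 mm above the carrier's underside; this point is on its axis at 158 mm; axes as the carrier's
- bar (a point): on the carrier: middle of the underside of the bail's flat cross bar (22 mm wide in x, 84 mm long in y, 10 mm thick), 115 mm above the carrier's underside; axes as the carrier's. This rests on the saddle
- pillow_block: cast iron pillow block bearing, foot 46 x 130 mm, 85 mm high; origin centre of underside; 1.1 kg
- collar_large: blued steel shaft collar lying flat, 64 mm across, 20 mm high; origin centre of underside
- collar_small: blued steel shaft collar lying flat, 46 mm across, 20 mm high; origin centre of underside
- cartridge: tin grease cartridge standing upright, 54 mm across, 203 mm high; origin centre of underside
- bushing: loose bronze split bushing standing upright, 44 mm across, 50 mm high; origin centre of underside. It stays on the bench
- wrench: red-handled socket wrench lying flat, 230 mm long, 30 mm high, its socket to +x of its own frame; origin on the bench near the middle of its length
Not all that is in view belongs to the job. Of the things like the carrier, leave any that is green or pink; of the rest the smaller one is meant.

How it is judged:
On the way, in this order (a step that is already met when the one before it is completed fails the run):
1. the dial rests three clicks clockwise of its start, not touched, with nothing hung on the arm yet (value of joint dial between 1.421 and 1.721 rad and velocity of joint dial between -0.1 and 0.1 rad/s and contact force between the fingers and dial below 0.2 N and contact force between carrier and beam below 0.2 N), for 0.3 s.
2. the carrier's bar sits on the saddle, the arm has sunk under it and is at rest, the carrier still held (x of bar in the frame of saddle between -0.018 and 0.018 m and y of bar in the frame of saddle between -0.02 and 0.02 m and z of bar in the frame of saddle between -0.006 and 0.008 m and value of joint beam above 0.12 rad and contact force between the fingers and carrier above 1 N and velocity of joint beam between -0.1 and 0.1 rad/s), for 0.2 s.
At the end, for the whole second after the job is handed in: Dial within 0.15 rad of three clicks clockwise (1.571). Carrier hanging free and at rest: its bar on the saddle (within 18 mm along, 20 mm across, 8 mm in height), upright within 0.25 rad, over 30 mm above the bench, the arm at rest and sunk over 0.12 rad (value of joint dial between 1.421 and 1.721 rad and x of bar in the frame of saddle between -0.018 and 0.018 m and y of bar in the frame of saddle between -0.02 and 0.02 m and z of bar in the frame of saddle between -0.006 and 0.008 m and value of joint beam above 0.12 rad and contact force between carrier and beam above 2 N and height (world z) of carrier above 0.03 m and angle between carrier's own z axis and vertical below 0.25 rad and linear speed of carrier below 0.03 m/s and velocity of joint beam between -0.1 and 0.1 rad/s); the robot touches nothing.
It fails at once if the loaded arm drops: it sinks faster than 0.6 rad/s (130 mm/s at the saddle) under the carrier (contact force between carrier and beam above 0.5 N and velocity of joint beam above 0.6 rad/s).
It fails at once if another thing on the bench is moved by more than 30 mm (distance of any of pillow_block, collar_large, collar_small, cartridge, bushing, wrench from where it was at the start of the episode above 0.03 m).
It also fails if it takes over 72 s, if anything falls off the work surface, if the arm or the gripper's body presses on something with over 40 N, if the wrist force passes 120 N, or if a joint passes its speed limit or range.

## Robot

A 6-joint arm with a two-finger parallel gripper is mounted at the origin on the work surface. World frame = base frame: x ahead of the robot, y to its left, z up, the work surface at z = 0. Lengths are in m, angles in rad, forces in N, time in s.
With the tool pointing down it reaches from about 0.25 to 0.775 m from the base axis. Payload 8.9 kg.
Tool frame: the origin (TCP) lies at the very end of the fingers, on their centre line; the grasp point (between the pads) lies 19 mm behind it; z points along the fingers, y is the direction in which the jaws open and shut (so a half turn about z gives the same grasp; the last joint's range is limited). The gripper opens to 85 mm and grips with 20 to 120 N. Pads are 22 mm wide; open, the fingers measure 114 mm over their backs; the gripper's body (76 mm by 85 mm) begins 54 mm behind the grasp point. The pads swing forward as they close: fully open they stand 13 mm farther back than shut.
Start: joints at [-1.25, 0.291, -0.153, 1.127, 0, 1.431], TCP at [0.233, -0.47, 0.231] pointing down, gripper open.
Joint ranges: [-2.52, 2.52], [-0.91, 1.74], [-1.3, 1.37], [-1.96, 2.02], [-1.52, 1.47], [-3.14, 3.14]. Speed limits (rad/s): [2.22, 2.22, 2.79, 3.14, 3.14, 3.14].

## Interface

Orientations are given as a 3x3 rotation matrix whose columns are the frame's x, y, z axes.
In Python, from workcell import * gives the robot as it stands.
- The arm moves only by the tool jog_arm, never from a script. Its argument "series" is one flat list of numbers, 7 for each row, row after row: the turn, a rotation vector about the tool's x, y, z in degrees, then the shift along the tool's x, y, z in cm, then the closure in counts, from 0 (fully open) to 255 (shut). In form: [ax, ay, az, x, y, z, fingers, ax, ay, az, x, y, z, fingers, ...]. A call has 1 to 12 rows; each row is the pose to reach, as a shift and turn from the pose measured when the call began, along the tool's axes at that moment; what a row does not reach only later rows make up. A row lasts 1/10 s, in which the tool goes at most 50 mm and 8.59 degrees, less where a joint would pass 70% of its speed; a pose out of reach is approached as far as the arm can. A call with a gripper value outside its range is refused whole. The fingers move at their own pace and stop on an object; "grip_force" is the grip in N (left out, the last holds). Time passes only in rows, so rows that repeat a pose let the fingers close. It gives the time, the measured TCP pose, the force and the opening at its end, in the units of the state.
- get_obs(): the state, without advancing time (a new reading comes with each control period).
- grab_frame(name): name is "scene" or "top" or "wrist"; returns a dict with "img" (400x640x3 uint8, red, green, blue), "mtx" (3x3 intrinsics, pixels), "R" (3x3) and "t" (3): a world point X has camera coordinates R X + t; the wrist camera has in their place "hand_eye" (4x4, takes a point from camera to tool coordinates, whose origin is the TCP and whose axes are the flange's). Camera axes: x right, y down, z forward; pixel columns grow to the right and rows downward; lengths in m; the calibration is good to about 2 mm. A picture is of the moment at which its call begins: read the wrist's pose just before it. There is no depth.
- finish_job(): hands the job in, once; it reports no verdict.
The state is a dict: "clock": time; "joint_pos": joint angles; "qvel": joint speeds; "joint_torque": joint torques, N m; "position": TCP position; "tcp_rot": TCP orientation; "ft_force": force on the tool from outside, world axes, zero at the start; "ft_torque": the same for the moment, N m; "grip_width": finger opening in m.
Only numpy, scipy, OpenCV 4.12 (cv2) and the standard library are available. Lean on these libraries where they do the work, as an engineer would, in place of code of your own. Each camera call takes 0.05 s, during which the arm holds its last target. There are 200 camera calls.

## Working session

There is one attempt and no reset: what is moved stays moved. The work goes in short steps, Python scripts to look and compute and a tool call to move; the robot and the scene stay as the last step left them, time stands still between calls to the robot, and variables do not carry over. Pictures are saved under pics/ and viewed, about 8 in all and at most 12, crops included, and the job is handed in when it is done.

Besides the shell and the picture viewer there is one more tool, called in YAML: its name, and indented under it one key for each argument. jog_arm: Moves the arm, as the interface text tells. Its arguments: {"type":"object","properties":{"series":{"type":"array"},"grip_force":{"type":"number"}},"required":["series"]}

```bash
mkdir -p pics; ls
python3 - <<'E'
from workcell import *
import cv2,json
for n in ("scene","top"):
    f=grab_frame(n); cv2.imwrite(f"pics/{n}0.png",f["img"][:,:,::-1]); print(n,f["mtx"],f["R"],f["t"])
s=get_obs(); print(s)
f=grab_frame("wrist");print(f["hand_eye"])
E
```

```text
pics
scene [[465.30280311   0.         320.24364428]
 [  0.         465.30280311 201.08856659]
 [  0.           0.           1.        ]] [[-0.48877551  0.87224112  0.01714468]
 [ 0.6854868   0.39613208 -0.61089051]
 [-0.53963538 -0.28683587 -0.79152943]] [ 0.28674379 -0.2599519   2.09470232]
top [[457.02681294   0.         326.89734659]
 [  0.         457.02681294 197.49515016]
 [  0.           0.           1.        ]] [[ 0.02478983 -0.99968934 -0.00258645]
 [-0.99134783 -0.02424922 -0.1290018 ]
 [ 0.128899    0.005762   -0.99164099]] [-0.04560437  0.54101201  1.40202805]
{'clock': 0.1, 'joint_pos': array([-1.25028594e+00,  2.91232611e-01, -1.54003696e-01,  1.12673096e+00,
        1.83196551e-05,  1.43150433e+00]), 'qvel': array([-0.00132158, -0.00209049,  0.00228646,  0.00097071,  0.00016605,
       -0.00066693]), 'joint_torque': array([ 1.69377843e-03, -5.37975883e+01,  3.31919467e+01,  9.31075687e-03,
       -1.95417770e-04, -8.80915906e-06]), 'position': array([ 0.23287108, -0.47010206,  0.23080284]), 'tcp_rot': array([[ 8.96140245e-01,  4.43770816e-01, -3.51519287e-04],
       [ 4.43770919e-01, -8.96139567e-01,  1.11708178e-03],
       [ 1.80717952e-04, -1.15705598e-03, -9.99999314e-01]]), 'ft_force': array([-0.08028263, -0.35551512,  0.07102764]), 'ft_torque': array([0.00523292, 0.09028581, 0.01891622]), 'grip_width': 0.08532538468254251}
[[ 2.15378343e-04 -9.61804006e-01 -2.73738942e-01  7.03621296e-02]
 [ 9.99999644e-01 -1.60289556e-05  8.43120741e-04  5.51136663e-05]
 [-8.15304655e-04 -2.73739026e-01  9.61803660e-01 -1.41933847e-01]
 [ 0.00000000e+00  0.00000000e+00  0.00000000e+00  1.00000000e+00]]
```

View pics/top0.png

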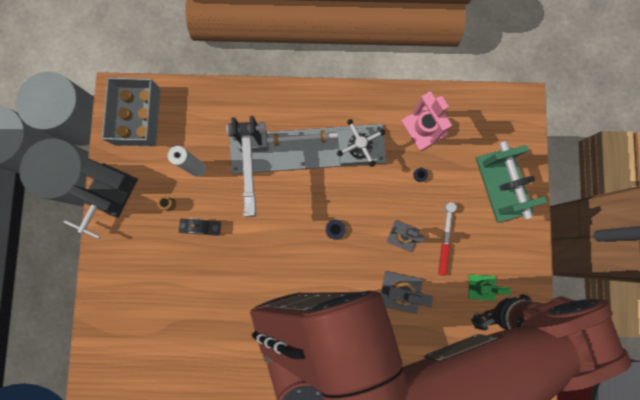

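View pics/scene0.png

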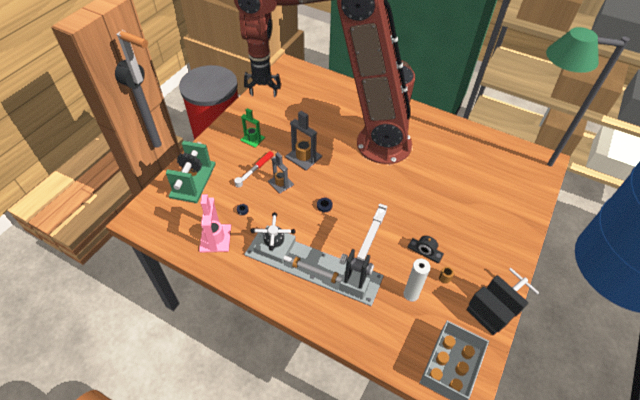

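Top view: balancer bed spans (230–385, 125–172), dial at about (362,143), saddle end at about (249,205); the small dark carrier at (405,236) is the target (the larger dark one is at (405,290), plus a green and a pink one). I'll zoom for measuring.

Run:
```python
import cv2,numpy as np
t=cv2.imread("pics/top0.png"); s=cv2.imread("pics/scene0.png")
def c(i,x,y,w,h,W,H): return cv2.resize(i[y:y+h,x:x+w],(W,H),interpolation=cv2.INTER_CUBIC)
a=np.hstack([c(t,328,110,66,66,396,300*0+396)[:300],c(t,384,211,50,50,400,400)[:300]])
a=np.hstack([c(t,328,115,66,50,396,300),c(t,384,214,66,50,396,300)])
b=np.hstack([c(s,240,200,66,50,396,300),c(s,255,147,66,50,396,300)])
cv2.imwrite("pics/z1.png",np.vstack([a,b]))
a=np.hstack([c(t,220,110,66,115*1,330,575),c(s,335,200,88,115,440,575)])
cv2.imwrite("pics/z2.png",a)
```

```text
(no output)
```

View pics/z1.png

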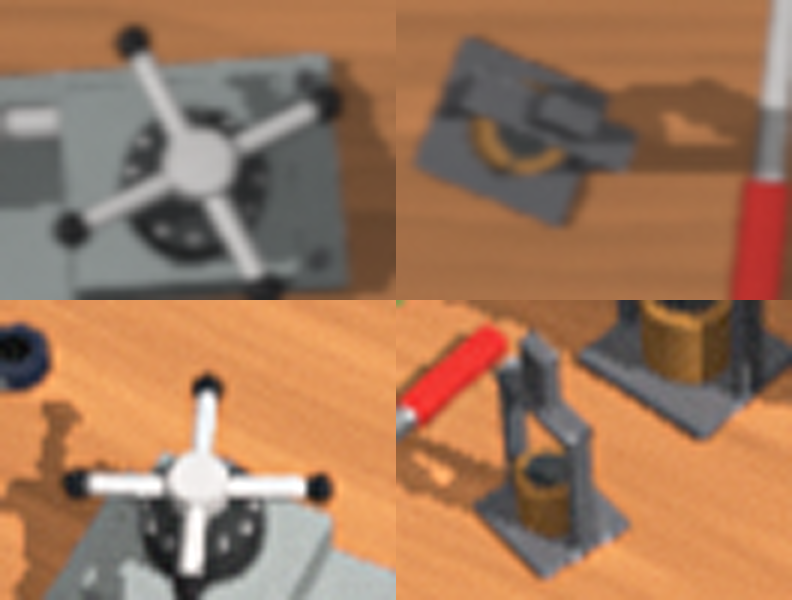

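View pics/z2.png

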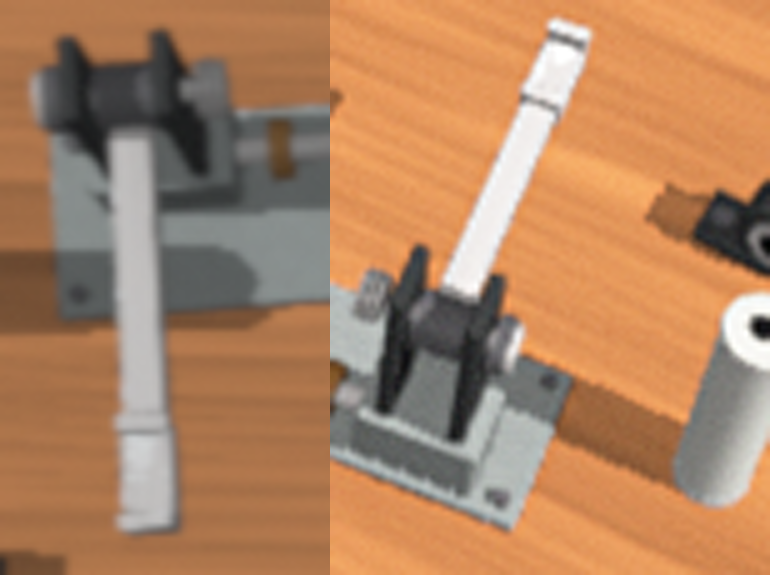

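Dial hub at top pixel ≈(361,142), its balls at ≈(350,122), (382,132), (340,153). Carrier foot corners and lug are visible in both views. The saddle lies between ridge and lip at top ≈(249,205).

```bash
cat > h.py <<'E'
import numpy as np, cv2
K={'s':(np.array([[465.30280311,0,320.24364428],[0,465.30280311,201.08856659],[0,0,1]]),np.array([[-0.48877551,0.87224112,0.01714468],[0.6854868,0.39613208,-0.61089051],[-0.53963538,-0.28683587,-0.79152943]]),np.array([0.28674379,-0.2599519,2.09470232])),
't':(np.array([[457.02681294,0,326.89734659],[0,457.02681294,197.49515016],[0,0,1]]),np.array([[0.02478983,-0.99968934,-0.00258645],[-0.99134783,-0.02424922,-0.1290018],[0.128899,0.005762,-0.99164099]]),np.array([-0.04560437,0.54101201,1.40202805]))}
def plane(c,u,v,z):
    k,R,t=K[c]; o=-R.T@t; d=R.T@np.linalg.solve(k,[u,v,1]); return o+d*(z-o[2])/d[2]
def tri(pt,ps):
    P=[K[c][0]@np.c_[K[c][1],K[c][2]] for c in 'ts']
    X=cv2.triangulatePoints(P[0],P[1],np.array(pt,float),np.array(ps,float)); return X[:3,0]/X[3,0]
def px(x,y,x0,y0,s): return (x0+(x+.5)/s-.5, y0+(y+.5)/s-.5)
E
python3 - <<'E'
from h import *
np.set_printoptions(precision=4,suppress=True)
T=lambda x,y:px(x,y,328,115,6); S=lambda x,y:px(x,y-300,240,200,6)
for n,p in dict(hub=(200,160,.117),b1=(133,41,.105),b2=(322,103,.105),b3=(72,230,.105)).items(): print('T',n,plane('t',*T(*p[:2]),p[2]))
for n,p in dict(hub=(198,477,.117),b1=(207,386,.105),b2=(75,484,.105),b3=(320,488,.105),b4=(190,587,.105)).items(): print('S',n,plane('s',*S(*p[:2]),p[2]))
T=lambda x,y:px(x-396,y,384,214,6); S=lambda x,y:px(x-396,y-300,255,147,6)
print('car')
for n,p in dict(c1=(470,37,.004),c2=(415,165,.004),c3=(570,226,.004),lug=(568,115,.175),barR=(635,150,.125),barL=(448,92,.125)).items(): print('T',n,plane('t',*T(*p[:2]),p[2]))
for n,p in dict(c1=(475,508,.008),c2=(545,574,.004),c3=(630,522,.008),lug=(540,350,.175)).items(): print('S',n,plane('s',*S(*p[:2]),p[2]))
T=lambda x,y:px(x,y,220,110,5); S=lambda x,y:px(x-330,y,335,200,5)
print('arm')
for n,p in dict(lipL=(117,528,.196),lipR=(178,526,.196),ridL=(115,425,.19),ridR=(170,425,.19),fixL=(112,155,.18),fixR=(157,150,.18)).items(): print('T',n,plane('t',*T(*p[:2]),p[2]))
for n,p in dict(lipL=(592,33,.196),lipR=(556,17,.196),ridL=(562,112,.19),ridR=(522,97,.19)).items(): print('S',n,plane('s',*S(*p[:2]),p[2]))
for n,p in dict(bed1=(62,320,.012),bed0=(52,130,.012)).items(): print('T',n,plane('t',*T(*p[:2]),p[2]))
for n,u in dict(bedTR=(380,124),bedBR=(385,160)).items(): print(n,plane('t',*u,.012))
for n,u in dict(wr0=(444,272),wr1=(451,207),col1=(335,230),col2=(421,175),pil=(200,227),cart=(178,153)).items(): print(n,plane('t',*u,.02))
E
```

```text
T hub [ 0.7045 -0.1309  0.117 ]
T b1 [ 0.7689 -0.0967  0.105 ]
T b2 [ 0.7388 -0.1932  0.105 ]
T b3 [ 0.6699 -0.0677  0.105 ]
S hub [ 0.7048 -0.131   0.117 ]
S b1 [ 0.6388 -0.1679  0.105 ]
S b2 [ 0.7392 -0.1969  0.105 ]
S b3 [ 0.6686 -0.0686  0.105 ]
S b4 [ 0.7657 -0.0981  0.105 ]
car
T c1 [ 0.4798 -0.2541  0.004 ]
T c2 [ 0.4112 -0.2254  0.004 ]
T c3 [ 0.3812 -0.3073  0.004 ]
T lug [ 0.4299 -0.275   0.175 ]
T barR [ 0.4166 -0.3166  0.125 ]
T barL [ 0.4425 -0.2258  0.125 ]
S c1 [ 0.4538 -0.3251  0.008 ]
S c2 [ 0.4765 -0.2536  0.004 ]
S c3 [ 0.4107 -0.2256  0.008 ]
S lug [ 0.433  -0.2744  0.175 ]
arm
T lipL [0.4658 0.1984 0.196 ]
T lipR [0.4677 0.1646 0.196 ]
T ridL [0.5242 0.2035 0.19  ]
T ridR [0.525  0.1726 0.19  ]
T fixL [0.6819 0.2147 0.18  ]
T fixR [0.6855 0.189  0.18  ]
S lipL [0.4662 0.197  0.196 ]
S lipR [0.466  0.1691 0.196 ]
S ridL [0.5342 0.2059 0.19  ]
S ridR [0.5365 0.1767 0.19  ]
T bed1 [0.615  0.2751 0.012 ]
T bed0 [0.7403 0.2881 0.012 ]
bedTR [ 0.7909 -0.1993  0.012 ]
bedBR [ 0.6716 -0.2166  0.012 ]
wr0 [ 0.3193 -0.402   0.02  ]
wr1 [ 0.5232 -0.4258  0.02  ]
col1 [ 0.4414 -0.0602  0.02  ]
col2 [ 0.6238 -0.3311  0.02  ]
pil [0.4403 0.3655 0.02  ]
cart [0.6767 0.4508 0.02  ]
```

```bash
cat >> h.py <<'E'
from scipy.spatial.transform import Rotation as Ro
def rows(wps,grip):
    """wps: (x,y,z,yaw deg of tool x); prints jog rows relative to the measured pose"""
    from workcell import get_obs
    s=get_obs(); p,R=np.array(s["position"]),np.array(s["tcp_rot"])
    out=[]
    for x,y,z,yaw in wps:
        c,d=np.cos(np.radians(yaw)),np.sin(np.radians(yaw))
        G=np.array([[c,d,0],[d,-c,0],[0,0,-1.]])
        out.append(np.r_[Ro.from_matrix(R.T@G).as_rotvec(degrees=True),R.T@(np.array([x,y,z])-p)*100,grip])
    print("t",round(s["clock"],2),"p",p.round(4),"yaw",np.degrees(np.arctan2(R[1,0],R[0,0])).round(1),"F",np.round(s["ft_force"],1),"w",round(s["grip_width"],4))
    print(", ".join("[%s]"%", ".join("%g"%v for v in np.round(r,1 if 0 else 2)) for r in out))
C=np.array([.7035,-.132]); TH0=209.
def push(turn,off=17,r=42,z=.093):
    a=np.radians(TH0-turn); u=np.array([np.cos(a),np.sin(a)]); t=np.array([u[1],-u[0]])
    q=C+(r*u-off*t)/1000
    return (*q,z,119-turn)
E
python3 - <<'E'
from h import *
rows([(*push(0,30)[:2],.21,119),push(0,30)],255)
E
```

```text
t 0.15 p [ 0.2329 -0.4702  0.2309] yaw 26.3 F [-0.2 -0.9 -0.3] w 0.0852
[-0.04, -0.05, -92.66, 53.12, -6.23, 2.1, 255], [-0.04, -0.05, -92.66, 53.12, -6.22, 13.8, 255]
```

jog_arm:
  series: [0,0,-92.7,53.1,-6.2,2,255,0,0,-92.7,53.1,-6.2,2,255,0,0,-92.7,53.1,-6.2,2,255,0,0,-92.7,53.1,-6.2,2,255,0,0,-92.7,53.1,-6.2,2,255,0,0,-92.7,53.1,-6.2,2,255,0,0,-92.7,53.1,-6.2,2,255,0,0,-92.7,53.1,-6.2,2,255,0,0,-92.7,53.1,-6.2,2,255,0,0,-92.7,53.1,-6.2,2,255,0,0,-92.7,53.1,-6.2,2,255,0,0,-92.7,53.1,-6.2,2,255]

```text
clock: 1.35
position: [0.6839, -0.1754, 0.2091]
tcp_rot: [[-0.493, 0.87, -0.001], [0.87, 0.493, 0.002], [0.002, 0.0, -1.0]]
ft_force: [-1.3, 0.4, -0.8]
grip_width: 0.0001
```

Run:
```python
from h import *
rows([(*push(0,30)[:2],.21,119),push(0,30,z=.15),push(0,30)],255)
from workcell import *
f=grab_frame("wrist"); print(get_obs()["joint_pos"])
cv2.imwrite("pics/w1.png",f["img"][:,:,::-1]);
```

```text
t 1.35 p [ 0.6839 -0.1754  0.2091] yaw 119.5 F [-1.3  0.4 -0.8] w 0.0001
[0.02, -0.14, 0.51, -0.15, -0.38, -0.09, 255], [0.02, -0.14, 0.51, -0.17, -0.38, 5.91, 255], [0.02, -0.14, 0.51, -0.18, -0.38, 11.61, 255]
[-3.57852947e-01  6.65276223e-01  3.92782492e-01  1.30048051e+00
  8.85599611e-04  7.02772647e-01]
```

jog_arm:
  series: [0,0,-0.5,-0.2,-0.4,3,255,0,0,-0.5,-0.2,-0.4,6,255,0,0,-0.5,-0.2,-0.4,9,255,0,0,-0.5,-0.2,-0.4,11.6,255,0,0,-0.5,-0.2,-0.4,11.6,255,0,0,-0.5,-0.2,-0.4,11.6,255]

```text
clock: 2.0
position: [0.679, -0.1811, 0.094]
tcp_rot: [[-0.495, 0.869, -0.002], [0.869, 0.495, 0.002], [0.003, -0.001, -1.0]]
ft_force: [0.6, -0.7, 1.5]
grip_width: -0.0
```

Run:
```python
from h import *
rows([push(0,30)]+[push(t,17) for t in (0,4,8,12,16,20,24,28,32,36)],255)
from workcell import *
f=grab_frame("scene")["img"][:,:,::-1][180:260,220:320]
cv2.imwrite("pics/s1.png",cv2.resize(f,None,fx=6,fy=6,interpolation=cv2.INTER_CUBIC))
```

```text
t 2.0 p [ 0.679  -0.1811  0.094 ] yaw 119.6 F [ 0.6 -0.7  1.5] w -0.0
[-0.07, -0.15, 0.65, 0.1, 0.33, 0.1, 255], [-0.07, -0.15, 0.65, 1.4, 0.35, 0.1, 255], [-0.07, -0.15, 4.65, 1.7, 0.24, 0.11, 255], [-0.08, -0.14, 8.65, 2.01, 0.16, 0.11, 255], [-0.08, -0.14, 12.65, 2.32, 0.09, 0.11, 255], [-0.09, -0.14, 16.65, 2.63, 0.05, 0.11, 255], [-0.09, -0.14, 20.65, 2.95, 0.03, 0.11, 255], [-0.1, -0.13, 24.65, 3.26, 0.04, 0.11, 255], [-0.1, -0.13, 28.65, 3.58, 0.06, 0.11, 255], [-0.11, -0.13, 32.65, 3.89, 0.11, 0.11, 255], [-0.11, -0.12, 36.65, 4.2, 0.18, 0.11, 255]
```

View pics/s1.png

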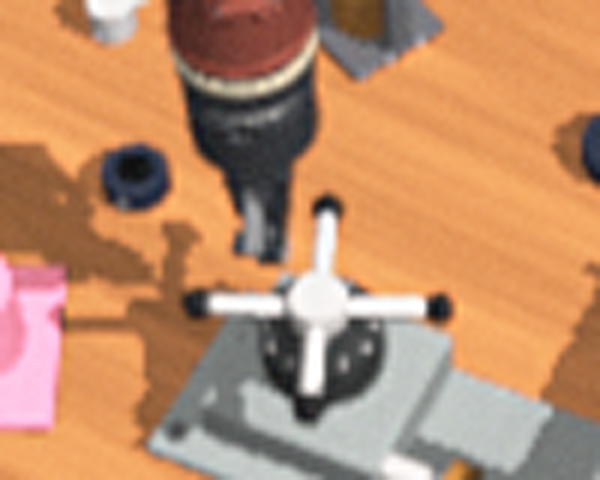

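The closed fingers (around (260,245)) stand in the quadrant behind the near spoke (ball at (327,207)), ready to push it clockwise.

jog_arm:
  series: [0,0,0.6,0.8,0.35,0.1,255,0,0,0.6,1.4,0.35,0.1,255,0,0,4.6,1.7,0.24,0.1,255,0,0,8.6,2,0.16,0.1,255,0,0,12.6,2.3,0.1,0.1,255,0,0,16.6,2.6,0.05,0.1,255,0,0,20.6,2.95,0.03,0.1,255,0,0,24.6,3.26,0.04,0.1,255,0,0,28.6,3.6,0.06,0.1,255,0,0,32.6,3.9,0.1,0.1,255,0,0,36.6,4.2,0.18,0.1,255,0,0,36.6,4.2,0.18,0.1,255]

```text
clock: 3.25
position: [0.6608, -0.1446, 0.0952]
tcp_rot: [[0.123, 0.992, 0.001], [0.992, -0.123, -0.002], [-0.002, 0.001, -1.0]]
ft_force: [-0.7, -6.4, -1.4]
grip_width: 0.0004
```

Run:
```python
from h import *
rows([push(t,17) for t in range(36,80,4)],255)
```

```text
t 3.25 p [ 0.6608 -0.1446  0.0952] yaw 82.9 F [-0.7 -6.4 -1.4] w 0.0004
[0.06, 0.11, -0.09, 0.07, -0.12, 0.22, 255], [0.06, 0.11, 3.91, 0.37, -0.22, 0.22, 255], [0.06, 0.1, 7.91, 0.67, -0.31, 0.22, 255], [0.07, 0.1, 11.91, 0.98, -0.38, 0.22, 255], [0.07, 0.1, 15.91, 1.3, -0.42, 0.22, 255], [0.08, 0.1, 19.91, 1.61, -0.45, 0.22, 255], [0.08, 0.09, 23.91, 1.93, -0.45, 0.22, 255], [0.08, 0.09, 27.91, 2.24, -0.43, 0.22, 255], [0.09, 0.09, 31.91, 2.56, -0.38, 0.22, 255], [0.09, 0.09, 35.91, 2.87, -0.32, 0.22, 255], [0.09, 0.08, 39.91, 3.17, -0.23, 0.21, 255]
```

jog_arm:
  series: [0,0,0,0.1,-0.12,0.2,255,0,0,4,0.37,-0.22,0.2,255,0,0,8,0.67,-0.31,0.2,255,0,0,12,0.98,-0.38,0.2,255,0,0,16,1.3,-0.42,0.2,255,0,0,20,1.6,-0.45,0.2,255,0,0,24,1.93,-0.45,0.2,255,0,0,28,2.24,-0.43,0.2,255,0,0,32,2.56,-0.38,0.2,255,0,0,36,2.87,-0.32,0.2,255,0,0,36,2.87,-0.32,0.2,255,0,0,36,2.87,-0.32,0.2,255]

```text
clock: 4.45
position: [0.6608, -0.1166, 0.0942]
tcp_rot: [[0.684, 0.73, 0.001], [0.73, -0.684, -0.005], [-0.003, 0.004, -1.0]]
ft_force: [-2.6, -5.7, 1.5]
grip_width: 0.0004
```

Run:
```python
from h import *
rows([push(t,17) for t in (72,74,76,78,80)],255)
```

```text
t 4.45 p [ 0.6608 -0.1166  0.0942] yaw 46.9 F [-2.6 -5.7  1.5] w 0.0004
[0.22, 0.16, -0.14, 0.08, -0.03, 0.12, 255], [0.22, 0.16, 1.86, 0.23, -0.09, 0.12, 255], [0.22, 0.15, 3.86, 0.38, -0.14, 0.12, 255], [0.23, 0.15, 5.86, 0.53, -0.18, 0.12, 255], [0.23, 0.15, 7.86, 0.68, -0.23, 0.12, 255]
```

Still pressing at about 72°; go slowly to about 80° so it jumps into the third click.

jog_arm:
  series: [0,0,1,0.15,-0.06,0.1,255,0,0,2,0.23,-0.1,0.1,255,0,0,3,0.3,-0.12,0.1,255,0,0,4,0.38,-0.14,0.1,255,0,0,5,0.45,-0.16,0.1,255,0,0,6,0.53,-0.18,0.1,255,0,0,7,0.6,-0.2,0.1,255,0,0,7,0.6,-0.2,0.1,255,0,0,7,0.6,-0.2,0.1,255]

```text
clock: 5.35
position: [0.6635, -0.1107, 0.0931]
tcp_rot: [[0.767, 0.641, 0.001], [0.641, -0.767, -0.005], [-0.002, 0.004, -1.0]]
ft_force: [0.0, 0.4, 0.3]
grip_width: 0.0003
```

Run:
```python
from h import *
rows([push(80,17),push(80,24),(*push(80,24)[:2],.2,39)],255)
from workcell import *
f=grab_frame("scene")["img"][:,:,::-1][180:260,220:400]
cv2.imwrite("pics/s2.png",cv2.resize(f,None,fx=4.4,fy=4.4,interpolation=cv2.INTER_CUBIC))
```

```text
t 5.35 p [ 0.6635 -0.1107  0.0931] yaw 39.9 F [0.  0.4 0.3] w 0.0003
[0.23, 0.13, 0.88, 0.07, -0.03, 0.01, 255], [0.23, 0.13, 0.88, -0.63, -0.04, 0.01, 255], [0.23, 0.13, 0.88, -0.65, 0, -10.69, 255]
```

View pics/s2.png

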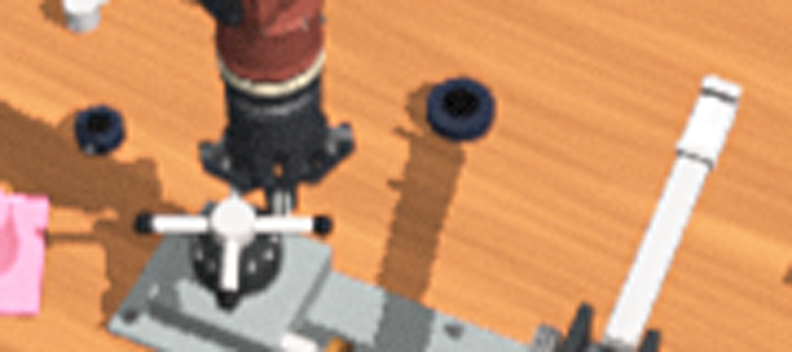

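Contact force went to zero, and the star is again in its initial appearance (90° on) with the arm raised: it's in the third click. I back off 4 mm, then rise.

jog_arm:
  series: [0,0,0,-0.4,0,0,255,0,0,0,-0.4,0,-3,255,0,0,0,-0.4,0,-7,255,0,0,0,-0.4,0,-11,255,0,0,0,-8.4,0,-15,255,0,0,0,-8.4,0,-15,0,0,0,0,-8.4,0,-15,0]

```text
clock: 6.1
position: [0.5974, -0.1669, 0.2466]
tcp_rot: [[0.769, 0.639, 0.004], [0.639, -0.769, -0.007], [-0.002, 0.008, -1.0]]
ft_force: [-0.1, 0.4, 0.0]
grip_width: 0.0282
```

Run:
```python
from h import *
from workcell import *
t=grab_frame("top")["img"][:,:,::-1]; s=grab_frame("scene")["img"][:,:,::-1]
cv2.imwrite("pics/t3f.png",t);cv2.imwrite("pics/s3f.png",s)
def c(i,x,y,w,h,W,H): return cv2.resize(i[y:y+h,x:x+w],(W,H),interpolation=cv2.INTER_CUBIC)
a=np.hstack([c(t,328,115,66,50,396,300),c(t,220,175,66,50,396,300)])
b=np.hstack([c(s,240,200,66,50,396,300),c(s,345,180,66,50,396,300)])
cv2.imwrite("pics/z3.png",np.vstack([a,b]))
a=np.hstack([c(t,374,204,66,100,396,600),c(s,255,107,66,100,396,600)])
cv2.imwrite("pics/z4.png",a)
```

```text
(no output)
```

View pics/z3.png

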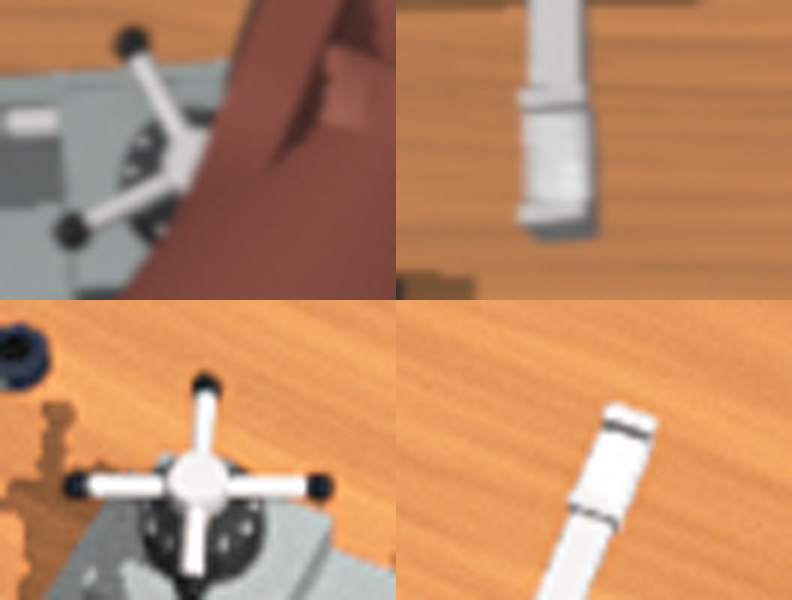

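View pics/z4.png

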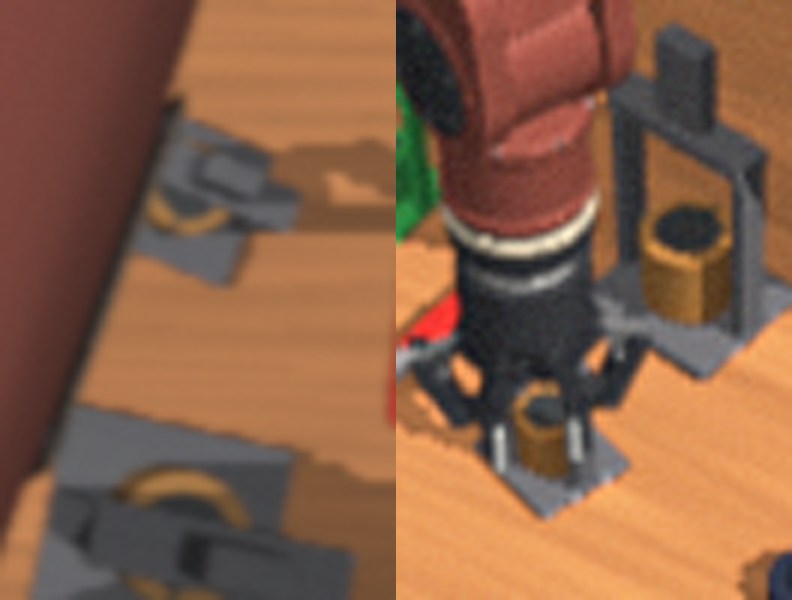

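Dial: all balls at the same pixels as at start, i.e. exactly 90° turned. Arm raised: top-view saddle flat between rows 108 and 207 of the crop; scene view lip line at ≈(627,431), ridge line at ≈(594,515). Target carrier undisturbed.

Run:
```python
from h import *
np.set_printoptions(precision=4,suppress=True)
T=lambda x,y:px(x-396,y,220,175,6); S=lambda x,y:px(x-396,y-300,345,180,6)
print('T saddle',plane('t',*T(556,157),.219), 'ridge in',plane('t',*T(555,108),.217),'lip in',plane('t',*T(557,207),.237))
print('S lip',plane('s',*S(627,431),.231),'ridge',plane('s',*S(594,515),.218))
print('S lip tip top',plane('s',*S(630,412),.241))
print('tri mid',tri(T(556,157),S(612,470)))
T=lambda x,y:px(x,y,374,204,6); S=lambda x,y:px(x-396,y,255,107,6)
for n,p in dict(c4=(275,165,.004),c3=(230,285,.004),c2=(130,240,.004),lug=(236,176,.175),barR=(298,205,.125)).items(): print('T',n,plane('t',*T(*p[:2]),p[2]))
print('big',plane('t',*T(75,405),0),plane('t',*T(295,455),0),'lug tri',tri((432,299),S(685,45)))
rows([(.431,-.276,.25,68.5),(.431,-.276,.14,68.5)],0)
```

```text
T saddle [0.5037 0.1871 0.219 ] ridge in [0.5265 0.189  0.217 ] lip in [0.479  0.1823 0.237 ]
S lip [0.4806 0.1837 0.231 ] ridge [0.5348 0.1897 0.218 ]
S lip tip top [0.4748 0.1816 0.241 ]
tri mid [0.5034 0.1863 0.2219]
T c4 [ 0.4455 -0.3289  0.004 ]
T c3 [ 0.3817 -0.3051  0.004 ]
T c2 [ 0.404  -0.2523  0.004 ]
T lug [ 0.4295 -0.2768  0.175 ]
T barR [ 0.419  -0.3161  0.125 ]
big [ 0.3171 -0.2245  0.    ] [ 0.294 -0.34   0.   ] lug tri [ 0.2465 -0.2973  0.235 ]
t 6.2 p [ 0.5986 -0.1647  0.244 ] yaw 39.8 F [0.2 0.9 0.4] w 0.0436
[0.26, 0.16, -28.7, -20, -2.17, -0.58, 0], [0.26, 0.16, -28.7, -19.98, -2.23, 10.42, 0]
```

jog_arm:
  series: [0,0,-28.7,-20.1,-2.2,-0.5,0,0,0,-28.7,-20.1,-2.2,-0.5,0,0,0,-28.7,-20.1,-2.2,-0.5,0,0,0,-28.7,-20.1,-2.2,-0.5,0,0,0,-28.7,-20.1,-2.2,-0.5,0,0,0,-28.7,-20.1,-2.2,-0.5,0,0,0,-28.7,-20.1,-2.2,1.5,0,0,0,-28.7,-20.1,-2.2,1.5,0]

```text
clock: 7.0
position: [0.4304, -0.2749, 0.227]
tcp_rot: [[0.366, 0.931, -0.0], [0.931, -0.366, -0.002], [-0.002, 0.0, -1.0]]
ft_force: [-0.4, 0.3, 0.2]
grip_width: 0.0854
```

Run:
```python
from h import *
rows([(.430,-.277,.23,68.5),(.430,-.277,.14,68.5)],0)
from workcell import *
import numpy as np
s=get_obs(); f=grab_frame("wrist"); i=f["img"][:,:,::-1].copy()
M=np.linalg.inv(f["hand_eye"]); R=np.array(s["tcp_rot"]);p=np.array(s["position"])
a=np.radians(-21.5);u=np.array([np.cos(a),np.sin(a),0]);v=np.array([-u[1],u[0],0])
for x,y in ((7,14),(7,-14),(-7,14),(-7,-14)):
    X=np.array([.430,-.277,.175])+u*x/1e3+v*y/1e3
    c=M[:3,:3]@(R.T@(X-p))+M[:3,3]; q=f["mtx"]@c; cv2.circle(i,(int(round(q[0]/q[2])),int(round(q[1]/q[2]))),3,(0,0,255),-1)
cv2.imwrite("pics/w4.png",i)
```

```text
t 7.0 p [ 0.4304 -0.2749  0.227 ] yaw 68.6 F [-0.4  0.3  0.2] w 0.0854
[0.02, 0.12, 0.05, -0.21, 0.04, -0.3, 0], [0.02, 0.12, 0.05, -0.2, 0.03, 8.7, 0]
```

View pics/w4.png

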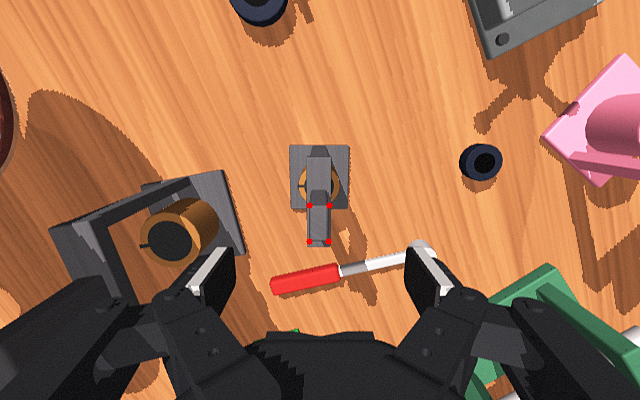

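The predicted lug corners (309–330, 205–242) lie on the lug, aligned with the jaws. Descend and grip.

jog_arm:
  series: [0,0,0,-0.2,0,4,0,0,0,0,-0.2,0,7,0,0,0,0,-0.2,0,8.7,0,0,0,0,-0.2,0,8.7,0,0,0,0,-0.2,0,8.7,255,0,0,0,-0.2,0,8.7,255,0,0,0,-0.2,0,8.7,255,0,0,0,-0.2,0,8.7,255,0,0,0,-0.2,0,8.7,255,0,0,0,-0.2,0,8.7,255,0,0,0,-0.2,0,8.7,255,0,0,0,-0.2,0,8.7,255]
  grip_force: 60

```text
clock: 8.25
position: [0.4295, -0.2772, 0.1415]
tcp_rot: [[0.366, 0.931, -0.0], [0.931, -0.366, -0.003], [-0.003, 0.001, -1.0]]
ft_force: [-2.8, 1.3, 6.6]
grip_width: 0.0132
```

Run:
```python
from h import *
rows([(.430,-.277,.14,68.5)],255)
```

```text
t 8.25 p [ 0.4295 -0.2772  0.1415] yaw 68.6 F [-2.8  1.3  6.6] w 0.0132
[0.03, 0.16, 0.06, 0.03, 0.04, 0.15, 255]
```

jog_arm:
  series: [0,0,0,0,0,-2,255,0,0,0,0,0,-4,255,0,0,0,0,0,-7,255,0,0,0,0,0,-10,255,0,0,0,0,0,-13,255,0,0,0,0,0,-13.8,255,0,0,0,0,0,-13.8,255,0,0,0,0,0,-13.8,255,0,0,0,0,0,-13.8,255]

```text
clock: 9.15
position: [0.4288, -0.2762, 0.2777]
tcp_rot: [[0.366, 0.931, -0.003], [0.931, -0.366, -0.001], [-0.002, -0.002, -1.0]]
ft_force: [0.1, 0.4, -4.3]
grip_width: 0.0138
```

```bash
cat >> h.py <<'E'
S0=np.array([.5035,.1865]); SY=5.5
def hang(dx,bz,dy=0):
    """bar at dx mm along the arm from saddle, bar height bz (m)"""
    a=np.radians(SY); u=np.array([np.cos(a),np.sin(a)]); v=np.array([-u[1],u[0]])
    return (*(S0+u*dx/1000+v*dy/1000),bz+.0265,SY+90)
E
python3 - <<'E'
from h import *
rows([hang(-100,.254)],255)
E
```

```text
t 9.15 p [ 0.4288 -0.2762  0.2777] yaw 68.6 F [ 0.1  0.4 -4.3] w 0.0138
[-0.15, 0.07, -26.95, 41.26, -18.88, -0.31, 255]
```

jog_arm:
  series: [0,0,-2,3,-1.4,-0.3,255,0,0,-5,7,-3.2,-0.3,255,0,0,-8,11,-5,-0.3,255,0,0,-11,15.5,-7.1,-0.3,255,0,0,-14,20,-9.2,-0.3,255,0,0,-17,24.5,-11.2,-0.3,255,0,0,-20,29,-13.3,-0.3,255,0,0,-22,33,-15.1,-0.3,255,0,0,-24,36.5,-16.7,-0.3,255,0,0,-26,39,-17.8,-0.3,255,0,0,-27,41.3,-18.9,-0.3,255,0,0,-27,41.3,-18.9,-0.3,255]

```text
clock: 10.35
position: [0.403, 0.1797, 0.2792]
tcp_rot: [[-0.101, 0.995, -0.005], [0.995, 0.101, -0.0], [0.0, -0.005, -1.0]]
ft_force: [-0.3, 1.3, -4.9]
grip_width: 0.0132
```

Run:
```python
from h import *
rows([hang(x,.253) for x in (-100,-40,-28)]+[hang(-10,.25),hang(0,.248)],255)
from workcell import *
t=grab_frame("top")["img"][:,:,::-1]; s=grab_frame("scene")["img"][:,:,::-1]
def c(i,x,y,w,h,W,H): return cv2.resize(i[y:y+h,x:x+w],(W,H),interpolation=cv2.INTER_CUBIC)
cv2.imwrite("pics/z5.png",np.hstack([c(t,215,150,66,100,396,600),c(s,350,110,66,100,396,600)]))
```

```text
t 10.35 p [0.403  0.1797 0.2792] yaw 95.8 F [-0.3  1.3 -4.9] w 0.0132
[-0.26, -0.01, 0.27, -0.29, 0.07, -0.03, 255], [-0.26, -0.01, 0.27, -0.32, 6.07, -0.06, 255], [-0.26, -0.01, 0.27, -0.32, 7.27, -0.06, 255], [-0.26, -0.01, 0.27, -0.33, 9.07, 0.23, 255], [-0.26, -0.01, 0.27, -0.34, 10.07, 0.43, 255]
```

View pics/z5.png

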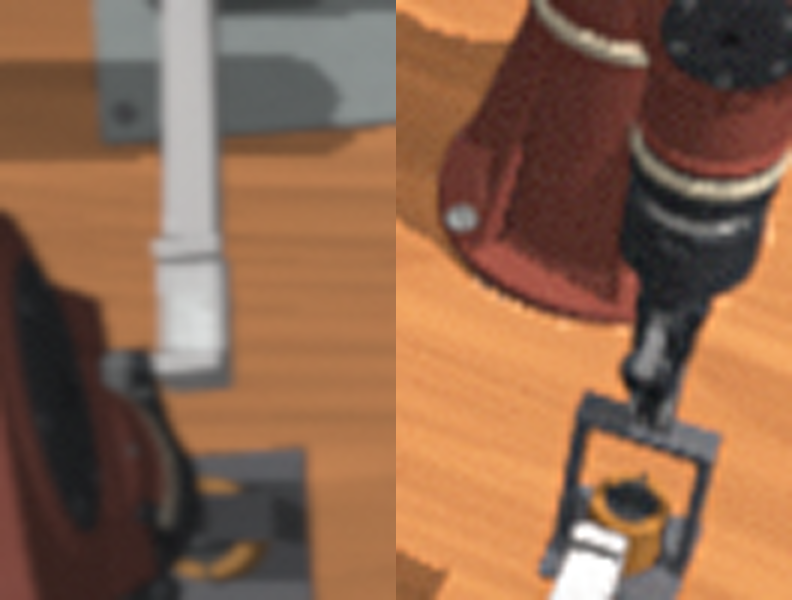

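Run:
```python
from h import *
np.set_printoptions(precision=4,suppress=True)
T=lambda x,y:px(x,y,215,150,6); S=lambda x,y:px(x-396,y,350,110,6)
A=np.radians(SY);u=np.array([np.cos(A),np.sin(A)]);v=np.array([-u[1],u[0]])
def loc(n,X): print(n,X,'rel saddle frame',((X[:2]-S0)@u).round(4),((X[:2]-S0)@v).round(4))
loc('barL(top,+x edge)',plane('s',*S(720,440),.2627)); loc('barR',plane('s',*S(580,402),.2627))
loc('foot TR',plane('t',*T(305,449),.146)); loc('foot BR',plane('t',*T(313,600),.146))
loc('tip L',plane('t',*T(155,368),.24));loc('tip R',plane('t',*T(220,362),.24))
loc('S lip inner',plane('s',*S(600,546),.231))
loc('tcp',np.array([.403,.1797,0]))
```

```text
barL(top,+x edge) [0.3954 0.2184 0.2627] rel saddle frame -0.1046 0.0421
barR [0.4097 0.1362 0.2627] rel saddle frame -0.0982 -0.0411
foot TR [0.4451 0.1421 0.146 ] rel saddle frame -0.0624 -0.0386
foot BR [0.3733 0.1352 0.146 ] rel saddle frame -0.1346 -0.0386
tip L [0.4733 0.1976 0.24  ] rel saddle frame -0.029 0.0139
tip R [0.4768 0.1687 0.24  ] rel saddle frame -0.0283 -0.0152
S lip inner [0.4764 0.1837 0.231 ] rel saddle frame -0.0273 -0.0002
tcp [0.403  0.1797 0.    ] rel saddle frame -0.1007 0.0029
```

Carrier is aligned to within about 3 mm laterally, with bar clear above the lip. Slide in over the lip.

jog_arm:
  series: [0,0,0.2,-0.2,1,0,255,0,0,0.2,-0.25,2.5,0,255,0,0,0.2,-0.25,4,0,255,0,0,0.2,-0.25,5.2,0,255,0,0,0.2,-0.25,6.2,0,255,0,0,0.2,-0.25,7.2,0,255,0,0,0.2,-0.25,8.2,0,255,0,0,0.2,-0.25,9.1,0.1,255,0,0,0.2,-0.25,9.8,0.3,255,0,0,0.2,-0.25,10,0.5,255,0,0,0.2,-0.25,10,0.5,255]

```text
clock: 11.55
position: [0.5029, 0.1848, 0.2734]
tcp_rot: [[-0.095, 0.995, -0.005], [0.995, 0.095, -0.002], [-0.001, -0.005, -1.0]]
ft_force: [-1.0, 0.3, -3.9]
grip_width: 0.013
```

Run:
```python
from h import *
rows([hang(0,.248),hang(0,.225),hang(-1,.215),hang(-2,.20)],255)
```

```text
t 11.55 p [0.5029 0.1848 0.2734] yaw 95.4 F [-1.   0.3 -3.9] w 0.013
[-0.31, 0.08, -0.06, 0.16, 0.08, -0.11, 255], [-0.31, 0.08, -0.06, 0.16, 0.09, 2.19, 255], [-0.31, 0.08, -0.06, 0.16, -0.01, 3.19, 255], [-0.31, 0.08, -0.06, 0.17, -0.1, 4.69, 255]
```

jog_arm:
  series: [0,0,0,0.1,0,0.4,255,0,0,0,0.1,0,0.8,255,0,0,0,0.1,0,1.2,255,0,0,0,0.1,0,1.6,255,0,0,0,0.1,0,2,255,0,0,0,0.1,0,2.3,255,0,0,0,0.1,0,2.6,255,0,0,0,0.1,0,2.9,255,0,0,0,0.1,-0.05,3.2,255,0,0,0,0.1,-0.05,3.5,255,0,0,0,0.1,-0.1,3.8,255,0,0,0,0.1,-0.1,3.8,255]

```text
clock: 12.75
position: [0.5015, 0.1856, 0.2351]
tcp_rot: [[-0.095, 0.995, -0.005], [0.996, 0.095, -0.002], [-0.001, -0.006, -1.0]]
ft_force: [-0.1, 0.5, -3.8]
grip_width: 0.0131
```

Run:
```python
from h import *
rows([hang(-2,.195),hang(-3,.18)],255)
```

```text
t 12.75 p [0.5015 0.1856 0.2351] yaw 95.4 F [-0.1  0.5 -3.8] w 0.0131
[-0.32, 0.08, -0.06, 0.07, 0.01, 1.36, 255], [-0.32, 0.08, -0.06, 0.07, -0.08, 2.86, 255]
```

jog_arm:
  series: [0,0,0,0,0,0.3,255,0,0,0,0,0,0.6,255,0,0,0,0,0,0.9,255,0,0,0,0,0,1.2,255,0,0,0,0,0,1.5,255,0,0,0,0,0,1.5,255,0,0,0,0,0,1.5,255,0,0,0,0,0,1.5,255]

```text
clock: 13.55
position: [0.5014, 0.1856, 0.2202]
tcp_rot: [[-0.095, 0.995, -0.005], [0.996, 0.095, -0.002], [-0.001, -0.006, -1.0]]
ft_force: [-1.1, 0.3, -1.3]
grip_width: 0.0131
```

Run:
```python
from h import *
rows([hang(-2,.195),hang(-3,.18)],255)
from workcell import *
s=grab_frame("scene")["img"][:,:,::-1]
print([np.round(get_obs()["ft_force"],1) for _ in range(3)])
cv2.imwrite("pics/z6.png",cv2.resize(s[120:260,330:450],None,fx=5,fy=5*600/700,interpolation=cv2.INTER_CUBIC))
```

```text
t 13.55 p [0.5014 0.1856 0.2202] yaw 95.4 F [-1.1  0.3 -1.3] w 0.0131
[-0.32, 0.08, -0.07, 0.07, 0.01, -0.13, 255], [-0.32, 0.08, -0.07, 0.07, -0.08, 1.37, 255]
[array([-1.4,  0.4, -1.9]), array([-1.4,  0.4, -1.9]), array([-1.4,  0.4, -1.9])]
```

View pics/z6.png

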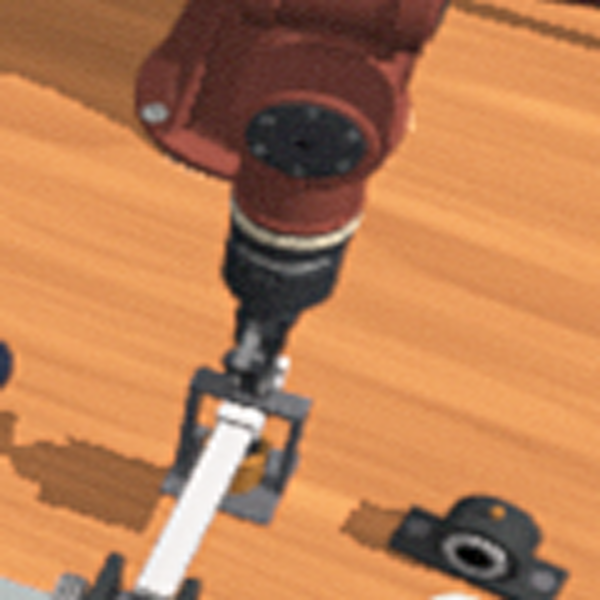

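The arm passes through the window; the bar sits beyond the ridge (≈(240,415)) on the saddle, with the arm sinking. Remaining load in hand is about 1.5 N; lower further.

jog_arm:
  series: [0,0,0,0,0,0.2,255,0,0,0,0,0,0.4,255,0,0,0,0,0,0.6,255,0,0,0,0,0,0.8,255,0,0,0,0,-0.1,1,255,0,0,0,0,-0.1,1,255,0,0,0,0,-0.1,1,255,0,0,0,0,-0.1,1,255,0,0,0,0,-0.1,1,255,0,0,0,0,-0.1,1,255]

```text
clock: 14.6
position: [0.5006, 0.1855, 0.2103]
tcp_rot: [[-0.095, 0.995, -0.005], [0.996, 0.095, -0.002], [-0.001, -0.005, -1.0]]
ft_force: [1.7, -0.4, 0.8]
grip_width: 0.0134
```

jog_arm:
  series: [0,0,0,0,0,0,255]

```text
clock: 14.7
position: [0.5006, 0.1855, 0.2103]
tcp_rot: [[-0.095, 0.995, -0.005], [0.996, 0.095, -0.002], [-0.001, -0.005, -1.0]]
ft_force: [1.9, 0.1, 0.1]
grip_width: 0.0133
```

jog_arm:
  series: [0,0,0,0,0,0,255]

```text
clock: 14.8
position: [0.5006, 0.1855, 0.2104]
tcp_rot: [[-0.095, 0.995, -0.005], [0.996, 0.095, -0.002], [-0.001, -0.005, -1.0]]
ft_force: [1.6, -0.3, -0.2]
grip_width: 0.013
```

jog_arm:
  series: [0,0,0,0,0,0,255]

```text
clock: 14.9
position: [0.5006, 0.1855, 0.2104]
tcp_rot: [[-0.095, 0.995, -0.005], [0.996, 0.095, -0.002], [-0.001, -0.005, -1.0]]
ft_force: [1.2, 0.2, -0.0]
grip_width: 0.0132
```

Hand force is about zero and steady; the arm carries the weight (sunk ≈37 mm). Release.

jog_arm:
  series: [0,0,0,0,0,0,200,0,0,0,0,0,0,150,0,0,0,0,0,0,100,0,0,0,0,0,0,100,0,0,0,0,0,0,100,0,0,0,0,0,0,100]

```text
clock: 15.5
position: [0.5005, 0.1855, 0.2104]
tcp_rot: [[-0.095, 0.995, -0.005], [0.996, 0.095, -0.002], [-0.001, -0.005, -1.0]]
ft_force: [0.8, -0.0, 0.2]
grip_width: 0.0521
```

jog_arm:
  series: [0,0,0,0,0,-1,100,0,0,0,0,0,-3,100,0,0,0,0,0,-6,100,0,0,0,0,0,-9,100,0,0,0,0,0,-12,100,0,0,0,0,-6,-14,100,0,0,0,0,-12,-14,100,0,0,0,0,-12,-14,100,0,0,0,0,-12,-14,100,0,0,0,0,-12,-14,100]

```text
clock: 16.5
position: [0.3821, 0.1745, 0.352]
tcp_rot: [[-0.095, 0.995, -0.003], [0.995, 0.095, -0.001], [-0.001, -0.003, -1.0]]
ft_force: [-0.7, 0.4, -0.1]
grip_width: 0.0521
```

Run:
```python
from h import *
from workcell import *
print(get_obs()["ft_force"])
t=grab_frame("top")["img"][:,:,::-1]; s=grab_frame("scene")["img"][:,:,::-1]
cv2.imwrite("pics/t7f.png",t);cv2.imwrite("pics/s7f.png",s)
def c(i,x,y,w,h,W,H): return cv2.resize(i[y:y+h,x:x+w],(W,H),interpolation=cv2.INTER_CUBIC)
cv2.imwrite("pics/z7.png",np.hstack([c(t,215,160,66,100,396,600),c(s,240,150,132,200,396,600)]))
cv2.imwrite("pics/z7.png",np.hstack([c(t,215,160,60,100,360,600),c(s,240,130,190,140,440,324).copy() if 0 else np.vstack([c(s,240,190,110,75,440,300),c(s,345,170,88,60,440,300)])]))
```

```text
[-0.74032696  0.44949394 -0.09397297]
```

View pics/z7.png

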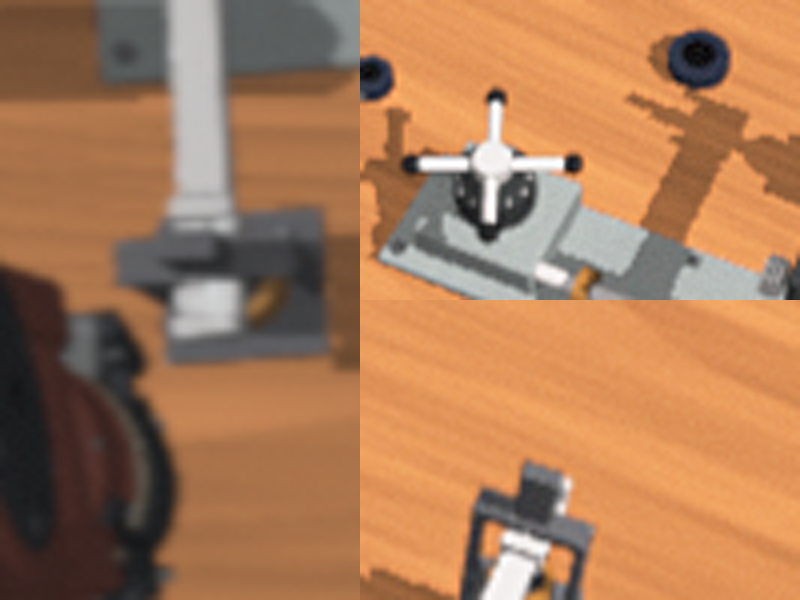

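The carrier hangs upright on the saddle between ridge (row ≈210) and lip (row ≈320), about centred; dial star unchanged. A quick rest check, then hand in.

jog_arm:
  series: [0,0,0,0,0,0,100,0,0,0,0,0,0,100,0,0,0,0,0,0,100,0,0,0,0,0,0,100,0,0,0,0,0,0,100]

```text
clock: 17.1
position: [0.3827, 0.1745, 0.3511]
tcp_rot: [[-0.094, 0.996, -0.005], [0.996, 0.094, -0.002], [-0.001, -0.005, -1.0]]
ft_force: [0.3, 0.6, 0.4]
grip_width: 0.0518
```

Run:
```python
from h import *
from workcell import *
for n,f,(x,y,w,h) in (("top","t7f",(225,180,50,45)),("scene","s7f",(360,195,40,50))):
    a=cv2.imread(f"pics/{f}.png")[y:y+h,x:x+w].astype(np.float32).mean(2); b=grab_frame(n)["img"][y:y+h,x:x+w].astype(np.float32).mean(2)
    print(n,"shift px",cv2.phaseCorrelate(a,b),"meandiff",np.abs(a-b).mean())
# other things on the bench: first picture against now
for nm,(x,y,w,h) in dict(pillow=(175,213,50,28),cart=(165,143,40,35),bush=(155,193,22,22),col1=(322,216,28,28),col2=(410,165,22,20),wrench=(436,200,24,80)).items():
    a=cv2.imread("pics/top0.png")[y:y+h,x:x+w].astype(np.float32).mean(2); b=cv2.imread("pics/t7f.png")[y:y+h,x:x+w].astype(np.float32).mean(2)
    print(nm,np.round(cv2.phaseCorrelate(a,b)[0],2),round(float(np.abs(a-b).mean()),1))
T=lambda x,y:px(x,y,215,160,6)
A=np.radians(SY);u=np.array([np.cos(A),np.sin(A)]);v=np.array([-u[1],u[0]])
X=plane('t',*T(213,262),.194); print(X,(X[:2]-[.500,.186])@u,(X[:2]-[.500,.186])@v, get_obs()["clock"])
```

```text
top shift px ((0.07877878630592505, 0.5002399447821055), 1.0288212565316095) meandiff 0.9768889
scene shift px ((0.05357589460071566, -0.0028153654848175336), 1.0106288096904754) meandiff 1.9666668
pillow [ 0.91 -6.6 ] 34.9
cart [-0.04  0.07] 2.0
bush [ 0.23 -0.2 ] 12.6
col1 [ 0.04 -0.04] 1.4
col2 [ 0.25 -0.11] 1.6
wrench [0.03 0.06] 7.8
[0.49987362 0.18065606 0.194     ] -0.0006379938137194086 -0.005307222922835035 17.2
```

Run:
```python
from h import *
for nm,(x,y,w,h) in dict(pillow=(405,230,42,35),bush=(436,262,24,24),wrench=(230,148,48,40)).items():
    a,b=[cv2.imread(f"pics/{f}.png")[y:y+h,x:x+w].astype(np.float32).mean(2) for f in ("scene0","s7f")]
    print(nm,np.round(cv2.phaseCorrelate(a,b)[0],2),round(float(np.abs(a-b).mean()),1))
from workcell import *
finish_job()
```

```text
pillow [0.49 0.05] 2.3
bush [-0.05  0.13] 2.3
wrench [0.28 0.11] 22.1
the job is handed in; nothing more can be done
```

I turned the dial three clicks clockwise, hung the smaller dark carrier by its bail on the saddle, and handed the job in at about 17 s. No verdict came back.

- **Dial:** the force on the fingers dropped to zero when it jumped into the third click. In the pictures taken after that and at the end, the star's balls are where they were at the start, which fits a 90° turn.
- **Hanging:** I lowered the carrier slowly until the vertical force on the hand was about 0 N. It had been about -4.3 N when the carrier was lifted. I kept hold for about half a second with the arm at rest, then let go.
- **Position:** the last top picture puts the bar about 1 mm along and 5 mm across from the saddle's middle, well inside the limits. The arm had sunk about 37 mm, judged from the tool height.
- **At rest:** two scene pictures about half a second apart show no motion. The same check in the top view gave a 0.5 px shift, but the pixel difference was very small, so I took it as noise.
- **Other things on the bench:**
  - The cartridge and both collars show no movement in the top view.
  - The pillow block and bushing disagreed in the top view; I put that down to the robot blocking the view. The scene view shows them within half a pixel.
  - The wrench shows no shift in either view. Its scene patch changed a lot in brightness, which I took to be the robot or its shadow and did not check further.

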